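Sort the tired bag clip from the good one

TASK

Two blue bag clips that look the same are lying on the cork mat, and one of them has a tired spring, which you can only feel by squeezing the handles together. Put the weak clip in the bowls and the firm clip in the pine tray, each straight into its right place and let go there. Leave the bottle, the whisk and the mixer where they are.

Things in the scene. Friction and masses are not known exactly. Their poses are not given: they have to be found in the camera images.
- berth_1 (a point): Pinch point of the clip on one half of a cork mat: midway between its two handle tabs, half-way up. The blue clips, like big pegs, lie on their side: 97 mm long, 26 high, 50 g. x: to the jaws, y: across the tabs, z up. Tabs reach 21 mm either way in x, outer faces 47 mm apart, 35 when fully squeezed; hinge pin at x 36, jaw tips at x 76. Mat fixed, 150 x 250 x 6 mm. The point stays on the mat.
- berth_2 (a point): The same point of the other clip, 130 mm from the first in y. The clips look the same; either may be the weak one. The weak one starts to give under 2 N and is fully squeezed by 4 N; the firm one does not give below 9 N and takes about 25 N to squeeze fully. So 5 to 7 N closes the weak one to 35 mm over its tabs, leaves the firm one at 47 mm, and is enough to carry either.
- bowl_floor (a point): A nested pair of round plastic bowls, green in white, fixed on the left or right side of the counter; the weak clip goes in the green one. This point is the middle of the green bowl's inner floor, 13 mm above the counter. The rim is 50 mm above this point and 100 mm in radius; the walls, 3 mm thick, slope inward to the floor. z up.
- tray_floor (a point): A square pine tray, fixed on the other side from the bowls, 180 mm by 180 mm outside and 35 mm high with upright walls 7 mm thick; the firm clip goes here. This point is the middle of the inner floor (166 mm square), 7 mm above the counter; x and y run along the walls, z up.

How it is judged:
By the outcome, as a careful person would: the job done as asked, in the order asked, and still so for the second after the job is handed in, with the robot touching nothing.
It also fails if it takes over 58 s, if anything falls off the work surface, if the arm or the gripper's body presses on something with over 40 N, if the wrist force passes 120 N, or if a joint passes its speed limit or range.

ROBOT

A 6-joint arm with a two-finger parallel gripper is mounted at the origin on the work surface. World frame = base frame: x ahead of the robot, y to its left, z up, the work surface at z = 0. Lengths are in m, angles in degrees, forces in N, time in s.
With the tool pointing down it reaches from about 0.35 to 0.875 m from the base axis. Payload 4.2 kg.
Tool frame: the origin (TCP) lies midway between the tips of the shut fingers; the grasp point (between the pads) lies 19 mm behind it; z points along the fingers, y is the line along which they close (so a half turn about z gives the same grasp; the last joint's range is limited). The gripper opens to 87 mm and grips with 3 to 60 N. Pads are 19 mm wide; open, the fingers measure 117 mm over their backs; the gripper's body (75 mm by 190 mm) begins 51 mm behind the grasp point.
Start: joints at [85.921, 22.042, 0.453, 0, -68.411, -14.817], TCP at [0.202, 0.591, 0.223] pointing down, gripper open.
Joint ranges: [-179.83, 179.83], [-69.29, 118.12], [-61.27, 80.66], [-181.25, 117.63], [-171.15, -9.14], [-177.46, 177.46]. Speed limits (degrees/s): [159.86, 159.86, 180, 180, 180, 180].

INTERFACE

Orientations are given as a 3x3 rotation matrix whose columns are the frame's x, y, z axes.
In Python, from station import sense, capture, finish_job, silhouettes, landmark_of gives the robot as it stands.
- The arm moves only by the tool step_arm, never from a script. Its arguments are lists of equal length, an entry for each row: "linear": the shift along the tool's x, y, z in mm, a list of three; "delta_rot": the turn, a rotation vector about the tool's x, y, z in rad, a list of three; "grip": the finger opening in mm, from 0 to 87. A call has 1 to 10 rows; each row shifts and turns the commanded pose from where the row before left it, along the tool's axes as they then stand; what a row does not reach is not made up. A row lasts 1/8 s, in which the tool goes at most 62.5 mm and 10.7 degrees, less where a joint would pass 70% of its speed; a pose out of reach is approached as far as the arm can. A call with a gripper value outside its range is refused whole. The fingers move at their own pace and stop on an object; the grip force is fixed at half the most. Time passes only in rows, so rows that do not move let the fingers close. It gives the time, the measured TCP pose, the force, the opening and the grip force at its end, in the units of the state.
- sense(): the state, without advancing time (a new reading comes with each control period).
- capture(name): name is "side" or "top"; returns a dict with "img" (400x640x3 uint8, red, green, blue), "fx", "fy", "cx", "cy" (pixels), "k1" (the pictures are not rectified: a ray, as slopes to the right and down, at radius r is drawn at 1 + k1 r^2 times it, then the intrinsics apply), "world_to_cam" (4x4, takes a point from world to camera coordinates). Camera axes: x right, y up, looking along -z (the intrinsics and any distortion apply to the point x, -y, -z); pixel columns grow to the right and rows downward; lengths in m; the calibration is good to about 2 mm. A picture is of the moment at which its call begins. There is no depth.
- finish_job(): hands the job in; it is judged then, once.
Trained networks look in the newest picture that a camera, given by its name, has taken for a name from the list of things; names that differ only in an ending like _2 or _b are one class to them, and where a whole thing is asked for, a point or a joint stands for the part that bears it (a point fixed in the world has none). Each returns a list of dicts, best first, with "score" (0 to 1); they miss things now and then, are a little off and sometimes report something else, mostly with a low value. They report only what shows in the picture. A call takes as long as a camera call.
- silhouettes(camera, label): "mask" (400x640 bool, what is visible of it) and "point" ([column, row] in pixels, amid what is visible of it).
- landmark_of(camera, label): "point" ([column, row] in pixels: a listed point, or the origin of a listed thing).
The state is a dict: "time_s": time; "joints": joint angles; "joint_velocities": joint speeds; "effort": joint torques, N m; "tcp_pos": TCP position; "ee_rot": TCP orientation; "wrist_force": force on the tool from outside, world axes, zero at the start; "moment": the same for the moment, N m; "gripper_width": opening from 0.0 (shut) to 1.0 (fully open); "gripper_force": force on a finger pad.
Only numpy, scipy, OpenCV 4.12 (cv2) and the standard library are available. Lean on these libraries where they do the work, as an engineer would, in place of code of your own. Each camera call takes 0.05 s, during which the arm holds its last target. There are 200 camera calls.

## Working session

There is one attempt and no reset: what is moved stays moved. The work goes in short steps, Python scripts to look and compute and a tool call to move; the robot and the scene stay as the last step left them, time stands still between calls to the robot, and variables do not carry over. Pictures are saved under pics/ and viewed, at most 10 in all, crops included, and the job is handed in when it is done.

Besides the shell and the picture viewer there is one more tool, called after ">>>" as name(argument=value, ...), one argument or row to a line, values as JSON. step_arm: Moves the arm, as the interface text tells. Its arguments: {"type":"object","properties":{"linear":{"type":"array"},"delta_rot":{"type":"array"},"grip":{"type":"array"}},"required":["linear","delta_rot","grip"]}

```bash
mkdir -p pics
cat > h.py <<'E'
import numpy as np,cv2
from station import *
def ray(c,p):
    u=np.array([(p[0]-c['cx'])/c['fx'],(p[1]-c['cy'])/c['fy']]);s=u.copy()
    for _ in range(20): s=u/(1+c['k1']*(s@s))
    M=np.array(c['world_to_cam']);R=M[:3,:3]
    return -R.T@M[:3,3], R.T@np.array([s[0],-s[1],-1])
def at(c,p,z):
    o,d=ray(c,p);return o+d*(z-o[2])/d[2]
def proj(c,P):
    M=np.array(c['world_to_cam']);q=M[:3,:3]@np.array(P)+M[:3,3]
    s=np.array([q[0],-q[1]])/-q[2];s=s*(1+c['k1']*(s@s))
    return s*[c['fx'],c['fy']]+[c['cx'],c['cy']]
E
cat > a.py <<'E'
from h import *
print(sense())
Z=dict(berth_1=.019,bowl_floor=.013,tray_floor=.007)
for n in('top','side'):
    c=capture(n);cv2.imwrite(f'pics/{n}0.png',c['img'][:,:,::-1]);print(n,ray(c,(320,200)))
    for l in Z:
        for r in landmark_of(n,l)[:4]: print(l,np.round(r['point'],1),round(r['score'],2),at(c,r['point'],Z[l]).round(4))
E
python3 a.py
```

```text
{'time_s': 0.0, 'joints': array([ 8.59214779e+01,  2.20917398e+01,  3.79076052e-01, -2.82331832e-02,
       -6.84120878e+01, -1.48186232e+01]), 'joint_velocities': array([ 0.08254593,  0.00200011, -0.08821992, -0.02725114,  0.07399931,
        0.00883991]), 'effort': array([ 1.02050697e-03, -3.90666497e+01,  1.87403476e+01,  4.21983093e+00,
        1.10766073e-02, -1.95049847e-04]), 'tcp_pos': array([0.20218759, 0.59074664, 0.22144646]), 'ee_rot': array([[ 9.46042636e-01, -3.24041596e-01, -6.11892258e-04],
       [-3.24042154e-01, -9.46040225e-01, -2.13917763e-03],
       [ 1.14307843e-04,  2.22203213e-03, -9.99997525e-01]]), 'wrist_force': array([ 0.25616939, -0.69819145, -0.37325262]), 'moment': array([ 0.0438979 , -0.00715163, -0.02694786]), 'gripper_force': 0.0, 'gripper_width': 1.0003879196189362}
top (array([3.55432995e-01, 8.02290215e-04, 1.03293943e+00]), array([ 0.163956  ,  0.01451316, -0.98647292]))
berth_1 [353.4 186.3] 0.96 [ 0.5614 -0.0734  0.019 ]
berth_1 [303.5 193.7] 0.65 [0.5408 0.0599 0.019 ]
bowl_floor [463.8 204.9] 0.77 [ 0.5131 -0.3673  0.013 ]
tray_floor [197.7 201.2] 0.79 [0.5214 0.3468 0.007 ]
side (array([0.306779  , 0.60117102, 0.8154894 ]), array([ 0.22271742, -0.60885883, -0.76137531]))
berth_1 [318.  188.6] 0.89 [ 0.5579 -0.0686  0.019 ]
berth_1 [305.4 225.9] 0.62 [0.5425 0.0501 0.019 ]
bowl_floor [370.6 124. ] 0.88 [ 0.5105 -0.3659  0.013 ]
tray_floor [255.4 346.3] 0.81 [0.5244 0.3467 0.007 ]
tray_floor [305.8 227.6] 0.72 [0.5433 0.0461 0.007 ]
```

Run:
```python
import cv2
a=cv2.imread('pics/top0.png');cv2.imwrite('pics/t1.png',cv2.resize(a[100:310,120:520],(800,420),interpolation=2))
a=cv2.imread('pics/side0.png');cv2.imwrite('pics/s1.png',cv2.resize(a,(800,500),interpolation=2))
```

```text
(no output)
```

View pics/t1.png

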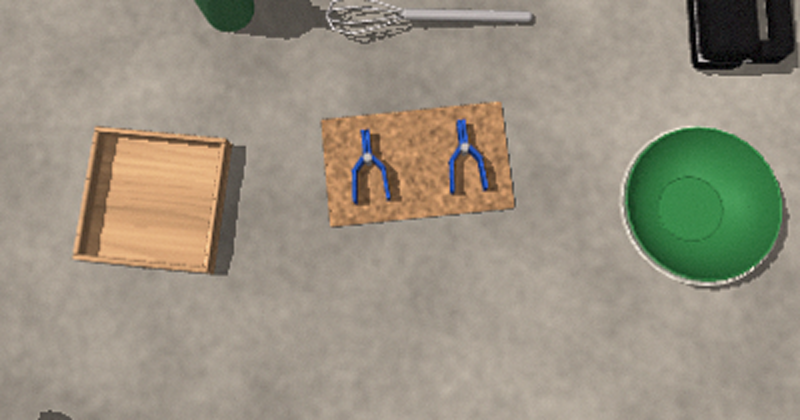

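View pics/s1.png

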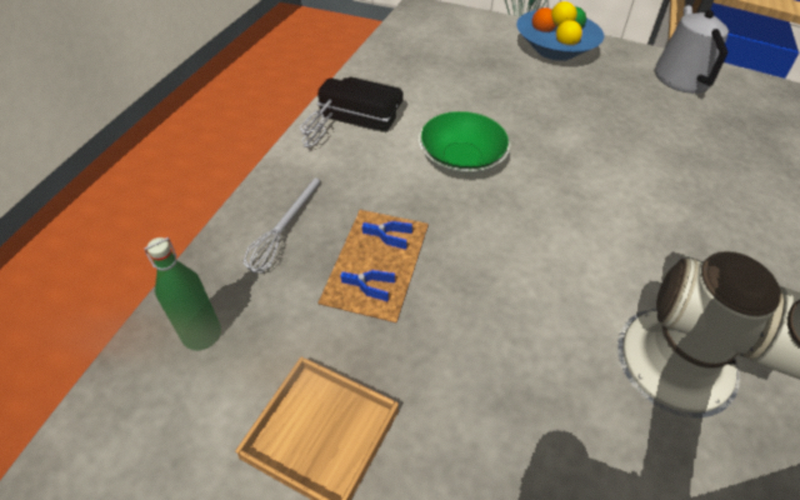

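The top crop shows the clips with hinges near px (304,178) and (352,173), tabs toward the robot and jaws pointing away. The tray is on the left and the bowls on the right. The bottle, whisk and mixer are at the far edge, clear of the route.

```bash
cat > m.py <<'E'
from h import *
for n in('top','side'):
    c=capture(n);im=c['img'].astype(int)
    m=((im[...,2]>im[...,0]+40)&(im[...,2]>im[...,1]+25)).astype(np.uint8)
    k,L,st,ce=cv2.connectedComponentsWithStats(m)
    for i in range(1,k):
        if not 60<st[i,4]<3000: continue
        v,u=np.nonzero(L==i);P=np.array([at(c,(a,b),.022)[:2] for a,b in zip(u,v)])
        mu=P.mean(0)
        if not(.4<mu[0]<.7 and abs(mu[1])<.2):continue
        w,V=np.linalg.eigh(np.cov(P.T));d=V[:,1]*np.sign(V[0,1]);s=(P-mu)@d;t=(P-mu)@[-d[1],d[0]]
        tail=s<s.min()+.042
        tm=(t[tail].min()+t[tail].max())/2
        print(n,st[i,4],'mean',mu.round(4),'yaw',np.degrees(np.arctan2(d[1],d[0])).round(1),'s',s.min().round(4),s.max().round(4),'t',t.min().round(4),t.max().round(4),'pinch',(mu+d*(s.min()+.021)+tm*np.array([-d[1],d[0]])).round(4))
    for l in('berth_1',):
        for r in landmark_of(n,l)[:3]: print(l,np.round(r['point'],1),round(r['score'],2),at(c,r['point'],.019).round(4))
    # mat orientation
    r=silhouettes(n,'tray_floor')
    for q in r[:1]:
        cn=max(cv2.findContours(q['mask'].astype(np.uint8),0,2)[0],key=cv2.contourArea);print('tray',[at(c,p,.03)[:2].round(3) for p in cv2.boxPoints(cv2.minAreaRect(cn))])
    r=silhouettes(n,'bowl_floor')
    for q in r[:1]:
        v,u=np.nonzero(q['mask']);P=np.array([at(c,(a,b),.063)[:2] for a,b in zip(u,v)]);print('bowl',((P.min(0)+P.max(0))/2).round(3),np.ptp(P,axis=0))
E
python3 m.py
```

```text
top 105 mean [ 0.5938 -0.0606] yaw -12.1 s -0.0574 0.0406 t -0.0098 0.0084 pinch [ 0.5583 -0.0522]
top 68 mean [ 0.572  -0.0893] yaw 18.3 s -0.0324 0.0276 t -0.0062 0.0073 pinch [ 0.5614 -0.0935]
berth_1 [301.5 192.5] 0.82 [0.5441 0.0652 0.019 ]
berth_1 [352.8 186.8] 0.76 [ 0.56   -0.0717  0.019 ]
tray [array([0.441, 0.443]), array([0.625, 0.439]), array([0.605, 0.241]), array([0.423, 0.251])]
bowl [ 0.513 -0.367] [0.20304517 0.20218122]
side 418 mean [ 0.5776 -0.0689] yaw 6.1 s -0.0424 0.0562 t -0.0334 0.0319 pinch [ 0.5564 -0.0719]
side 170 mean [0.5514 0.0391] yaw 14.7 s -0.0274 0.0299 t -0.0116 0.0107 pinch [0.5454 0.037 ]
side 280 mean [0.5705 0.0718] yaw -11.9 s -0.0532 0.0515 t -0.0141 0.0131 pinch [0.539  0.0785]
berth_1 [319.3 189. ] 0.72 [ 0.5544 -0.0685  0.019 ]
berth_1 [303.8 225.8] 0.58 [0.5461 0.0513 0.019 ]
tray [array([0.622, 0.436]), array([0.629, 0.234]), array([0.418, 0.265]), array([0.436, 0.451])]
bowl [ 0.512 -0.355] [0.20248249 0.22032217]
```

```bash
cat > m2.py <<'E'
from h import *
import sys
def clips(cams=('top','side')):
  for n in cams:
    c=capture(n);im=c['img'].astype(int)
    m=((im[...,2]>im[...,0]+25)&(im[...,2]>im[...,1]+12))
    v,u=np.nonzero(m);P=np.array([at(c,(a,b),.022)[:2] for a,b in zip(u,v)])
    for lo,hi in((-.02,.13),(-.13,-.02)):
        Q=P[(P[:,0]>.48)&(P[:,0]<.66)&(P[:,1]>lo)&(P[:,1]<hi)].astype(np.float32)
        if len(Q)<50: continue
        # yaw minimising left/right asymmetry about the axis
        best=None
        for a in np.radians(np.arange(-15,25,.5)):
            d=np.array([np.cos(a),np.sin(a)]);e=np.array([-d[1],d[0]]);s=Q@d;t=Q@e
            b=np.linspace(s.min(),s.max(),13);mid=[]
            for i in range(12):
                k=(s>=b[i])&(s<=b[i+1])
                if k.sum()>1: mid.append((t[k].min()+t[k].max())/2)
            f=np.std(mid)
            if best is None or f<best[0]: best=(f,np.degrees(a),len(Q),s.max()-s.min(),d*(s.min()+.021)+e*np.median(mid), t.max()-t.min())
        print(n,[np.round(x,4) for x in best])
if __name__=='__main__':
  clips()
  c=capture('top')
  mat=[at(c,(120+x/2,100+y/2),.006)[:2].round(4) for x,y in((321,121),(500,101),(514,207),(331,226))];print(mat)
  for i,j in((3,0),(2,1),(1,0),(2,3)):d=mat[j]-mat[i];print(np.degrees(np.arctan2(d[1],d[0])))
  for q in((368,157),(464,147)):print(at(c,(120+q[0]/2,100+q[1]/2),.03))
E
python3 m2.py
```

```text
top [np.float64(0.0003), np.float64(6.0), np.int64(176), np.float64(0.0975), array([0.5435, 0.0568]), np.float64(0.0486)]
top [np.float64(0.0005), np.float64(6.5), np.int64(181), np.float64(0.0971), array([ 0.5579, -0.0734]), np.float64(0.0495)]
side [np.float64(0.0011), np.float64(8.0), np.int64(487), np.float64(0.0992), array([0.5419, 0.0567]), np.float64(0.0641)]
side [np.float64(0.0013), np.float64(9.0), np.int64(448), np.float64(0.0992), array([ 0.5555, -0.0726]), np.float64(0.0675)]
[array([0.6358, 0.1252]), array([ 0.6648, -0.121 ]), array([ 0.5172, -0.1372]), array([0.4904, 0.1082])]
6.668679338930738
6.263490614334538
96.71793820462706
96.23254121768629
[0.57990087 0.05844621 0.03      ]
[ 0.59391034 -0.06916506  0.03      ]
```

>>> step_arm(
  linear=[
    [31,25,0],
    [31,25,0],
    [31,25,0],
    [31,25,0],
    [31,25,0],
    [31,25,0],
    [31,25,0],
    [31,25,0],
    [31,25,0],
    [31,25,0],
  ],
  delta_rot=[
    [0,0,0],
    [0,0,0],
    [0,0,0],
    [0,0,0],
    [0,0,0],
    [0,0,0],
    [0,0,0],
    [0,0,0],
    [0,0,0],
    [0,0,0],
  ],
  grip=[87,87,87,87,87,87,87,87,87,87],
)

```text
time_s: 2.2
tcp_pos: [0.4153, 0.2533, 0.2228]
ee_rot: [[0.946, -0.324, 0.001], [-0.324, -0.946, 0.0], [0.0, -0.001, -1.0]]
wrist_force: [0.1, 0.4, -0.4]
gripper_width: 1.002
gripper_force: 0.0
```

```bash
cat > go.py <<'E'
from h import *
import sys
from scipy.spatial.transform import Rotation as R
x,y,z,yaw=map(float,sys.argv[1:5]);s=sense();A=s['ee_rot']
T=R.from_euler('z',yaw,degrees=True).as_matrix()@np.diag([1,-1,-1.])
print('t',s['time_s'],'tcp',s['tcp_pos'].round(4),'J',s['joints'].round(0),'w',round(s['gripper_width']*87,1),'gf',s['gripper_force'],'F',s['wrist_force'].round(1))
D=np.array([x,y,z])-s['tcp_pos']
print('rotvec tool',R.from_matrix(A.T@T).as_rotvec().round(4),'| lin in current axes',(A.T@D*1e3).round(1),'| lin in target axes',(T.T@D*1e3).round(1))
E
python3 go.py .543 .057 .06 6.5
```

```text
t 2.2 tcp [0.4153 0.2533 0.2228] J [ 51.   8. -18.   0. -63.  21.] w 87.2 gf 0.0 F [ 0.1  0.4 -0.4]
rotvec tool [-0.0006 -0.0005 -0.443 ] | lin in current axes [184.3 144.5 162.8] | lin in target axes [104.6 209.5 162.8]
```

>>> step_arm(
  linear=[
    [30.7,24,16],
    [30.7,24,16],
    [30.7,24,16],
    [30.7,24,16],
    [30.7,24,16],
    [30.7,24,16],
    [0,0,10],
    [0,0,10],
    [0,0,10],
    [0,0,10],
  ],
  delta_rot=[
    [0,0,0],
    [0,0,0],
    [0,0,0],
    [0,0,0],
    [0,0,0],
    [0,0,0],
    [0,0,-0.1108],
    [0,0,-0.1108],
    [0,0,-0.1108],
    [0,0,-0.1108],
  ],
  grip=[87,87,87,87,87,87,87,87,87,87],
)

```text
time_s: 3.45
tcp_pos: [0.5425, 0.0584, 0.0863]
ee_rot: [[0.993, 0.117, 0.0], [0.117, -0.993, 0.0], [0.0, 0.0, -1.0]]
wrist_force: [0.4, -0.3, 0.1]
gripper_width: 1.003
gripper_force: 0.0
```

```bash
python3 go.py .543 .057 .0095 6.5
python3 - <<'E'
from h import *
c=capture('side');cv2.imwrite('pics/s2.png',cv2.resize(c['img'][100:300,200:440,::-1],(720,600),interpolation=2))
E
```

```text
t 3.45 tcp [0.5425 0.0584 0.0863] J [ 23.  22. -21.   0. -47.  74.] w 87.2 gf 0.0 F [ 0.4 -0.3  0.1]
rotvec tool [ 0.     -0.0003  0.0035] | lin in current axes [ 0.3  1.5 76.8] | lin in target axes [ 0.3  1.5 76.8]
```

View pics/s2.png

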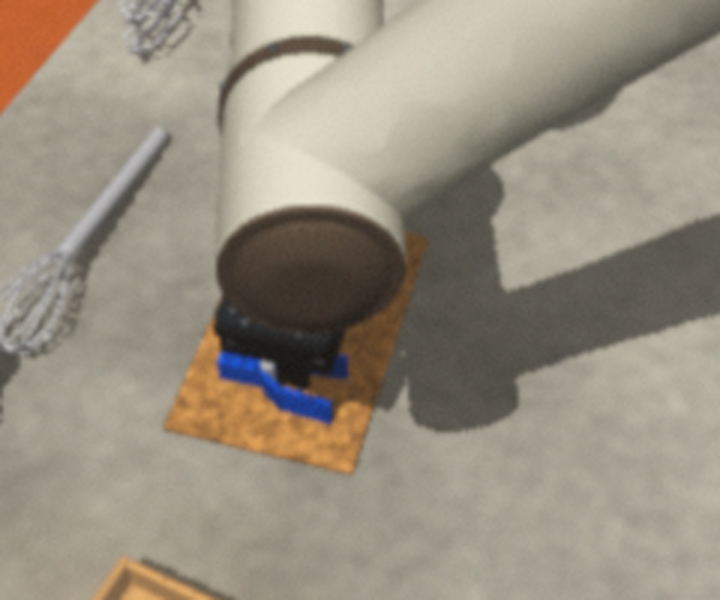

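The side crop shows the gripper above the left clip, its near finger at about px (295,375), between the tabs in this view. It is aligned, so I'm descending.

>>> step_arm(
  linear=[
    [0,1,15],
    [0,0.5,15],
    [0,0,15],
    [0,0,15],
    [0,0,10],
    [0,0,6],
    [0,0,0],
    [0,0,0],
  ],
  delta_rot=[
    [0,0,0.003],
    [0,0,0],
    [0,0,0],
    [0,0,0],
    [0,0,0],
    [0,0,0],
    [0,0,0],
    [0,0,0],
  ],
  grip=[87,87,80,74,68,62,56,52],
)

```text
time_s: 4.5
tcp_pos: [0.5429, 0.0571, 0.011]
ee_rot: [[0.994, 0.11, 0.001], [0.11, -0.994, 0.0], [0.001, -0.0, -1.0]]
wrist_force: [-0.1, 0.8, -0.1]
gripper_width: 0.629
gripper_force: 0.0
```

>>> step_arm(
  linear=[
    [0,0,0],
    [0,0,0],
    [0,0,0],
    [0,0,0],
    [0,0,0],
  ],
  delta_rot=[
    [0,0,0],
    [0,0,0],
    [0,0,0],
    [0,0,0],
    [0,0,0],
  ],
  grip=[50,48,47,46,46],
)

```text
time_s: 5.12
tcp_pos: [0.5425, 0.057, 0.0106]
ee_rot: [[0.994, 0.11, -0.0], [0.11, -0.994, 0.0], [-0.0, -0.0, -1.0]]
wrist_force: [-1.2, 0.4, 0.2]
gripper_width: 0.53
gripper_force: 1.2
```

>>> step_arm(
  linear=[
    [0,0,0],
    [0,0,0],
    [0,0,0],
  ],
  delta_rot=[
    [0,0,0],
    [0,0,0],
    [0,0,0],
  ],
  grip=[44.5,44.5,44.5],
)

```text
time_s: 5.5
tcp_pos: [0.5425, 0.057, 0.0105]
ee_rot: [[0.994, 0.11, -0.0], [0.11, -0.994, -0.0], [-0.0, 0.0, -1.0]]
wrist_force: [-0.1, -0.4, 1.1]
gripper_width: 0.513
gripper_force: 1.3
```

>>> step_arm(
  linear=[
    [0,0,0],
    [0,0,0],
    [0,0,0],
    [0,0,0],
  ],
  delta_rot=[
    [0,0,0],
    [0,0,0],
    [0,0,0],
    [0,0,0],
  ],
  grip=[42,40,40,40],
)

```text
time_s: 6.0
tcp_pos: [0.5426, 0.057, 0.0106]
ee_rot: [[0.994, 0.11, 0.0], [0.11, -0.994, 0.0], [0.0, -0.0, -1.0]]
wrist_force: [-0.5, -0.1, -0.1]
gripper_width: 0.459
gripper_force: 1.9
```

>>> step_arm(
  linear=[
    [0,0,0],
    [0,0,0],
    [0,0,0],
    [0,0,0],
  ],
  delta_rot=[
    [0,0,0],
    [0,0,0],
    [0,0,0],
    [0,0,0],
  ],
  grip=[37,35,34.5,34.5],
)

```text
time_s: 6.5
tcp_pos: [0.5426, 0.057, 0.0106]
ee_rot: [[0.994, 0.11, 0.0], [0.11, -0.994, 0.0], [0.0, -0.0, -1.0]]
wrist_force: [0.3, 0.4, -0.1]
gripper_width: 0.402
gripper_force: 5.8
```

The left clip closes fully by about 6 N, so it is the weak one. It goes to the bowls.

>>> step_arm(
  linear=[
    [0,0,-10],
    [0,0,-20],
    [0,0,-30],
    [0,0,-40],
    [-4,17,-10],
    [-8,35,0],
    [-8,35,0],
    [-8,35,0],
    [-8,35,0],
    [-8,35,0],
  ],
  delta_rot=[
    [0,0,0],
    [0,0,0],
    [0,0,0],
    [0,0,0],
    [0,0,0],
    [0,0,0],
    [0,0,0],
    [0,0,0],
    [0,0,0],
    [0,0,0],
  ],
  grip=[34.5,34.5,34.5,34.5,34.5,34.5,34.5,34.5,34.5,34.5],
)

```text
time_s: 7.75
tcp_pos: [0.5186, -0.1403, 0.1199]
ee_rot: [[0.994, 0.109, -0.002], [0.109, -0.994, 0.0], [-0.002, -0.0, -1.0]]
wrist_force: [0.3, 0.7, -0.5]
gripper_width: 0.398
gripper_force: 6.7
```

>>> step_arm(
  linear=[
    [-8,35,0],
    [-8,35,0],
    [-8,35,0],
    [-8,35,0],
    [-8,35,0],
    [-8,35,0],
    [-5,17,0],
    [0,0,0],
  ],
  delta_rot=[
    [0,0,0],
    [0,0,0],
    [0,0,0],
    [0,0,0],
    [0,0,0],
    [0,0,0],
    [0,0,0],
    [0,0,0],
  ],
  grip=[34.5,34.5,34.5,34.5,34.5,34.5,34.5,34.5],
)

```text
time_s: 8.75
tcp_pos: [0.4911, -0.3709, 0.1198]
ee_rot: [[0.994, 0.108, -0.001], [0.108, -0.994, 0.001], [-0.001, -0.001, -1.0]]
wrist_force: [-0.3, -0.4, -0.8]
gripper_width: 0.402
gripper_force: 6.7
```

```bash
python3 go.py .492 -.369 .031 6.5
python3 - <<'E'
from h import *
c=capture('side');cv2.imwrite('pics/s3.png',cv2.resize(c['img'][50:250,260:500,::-1],(720,600),interpolation=2))
E
```

```text
t 8.75 tcp [ 0.4911 -0.3709  0.1198] J [-22.  26.  -9.  -0. -55. 118.] w 34.9 gf 6.728610980972007 F [-0.3 -0.4 -0.8]
rotvec tool [-0.001   0.0013 -0.0054] | lin in current axes [ 1.2 -1.7 88.8] | lin in target axes [ 1.1 -1.8 88.8]
```

View pics/s3.png

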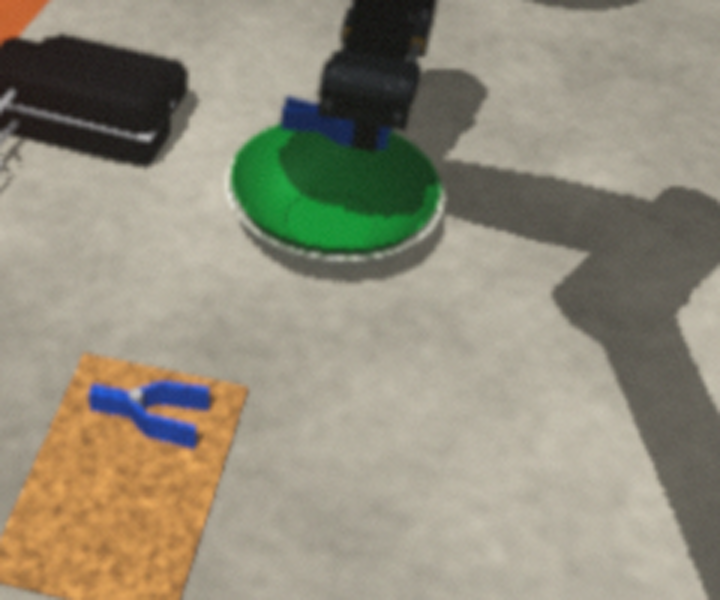

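The clip hangs level over the green bowl, with its jaws at about px (295,112) and the fingers at (365,135). I'm lowering it and opening slowly.

>>> step_arm(
  linear=[
    [1,-1,15],
    [0,-0.5,20],
    [0,0,20],
    [0,0,15],
    [0,0,10],
    [0,0,9],
    [0,0,0],
    [0,0,0],
  ],
  delta_rot=[
    [0,0,0],
    [0,0,0],
    [0,0,0],
    [0,0,0],
    [0,0,0],
    [0,0,0],
    [0,0,0],
    [0,0,0],
  ],
  grip=[34.5,34.5,34.5,34.5,34.5,34.5,34.5,34.5],
)

```text
time_s: 9.8
tcp_pos: [0.4935, -0.3688, 0.0321]
ee_rot: [[0.994, 0.11, 0.001], [0.11, -0.994, -0.001], [0.001, 0.001, -1.0]]
wrist_force: [0.7, 0.5, -0.5]
gripper_width: 0.395
gripper_force: 6.7
```

>>> step_arm(
  linear=[
    [0,0,0],
    [0,0,0],
    [0,0,0],
    [0,0,0],
    [0,0,0],
    [0,0,0],
    [0,0,0],
    [0,0,0],
    [0,0,0],
    [0,0,0],
  ],
  delta_rot=[
    [0,0,0],
    [0,0,0],
    [0,0,0],
    [0,0,0],
    [0,0,0],
    [0,0,0],
    [0,0,0],
    [0,0,0],
    [0,0,0],
    [0,0,0],
  ],
  grip=[37,40,43,46,49,53,57,60,60,60],
)

```text
time_s: 11.05
tcp_pos: [0.4931, -0.3685, 0.0316]
ee_rot: [[0.994, 0.11, 0.0], [0.11, -0.994, -0.0], [-0.0, 0.0, -1.0]]
wrist_force: [0.2, 1.1, -0.6]
gripper_width: 0.689
gripper_force: 0.0
```

>>> step_arm(
  linear=[
    [0,0,-10],
    [0,0,-15],
    [0,0,-25],
    [0,0,-40],
    [0,0,-15],
    [0,0,0],
  ],
  delta_rot=[
    [0,0,0],
    [0,0,0],
    [0,0,0],
    [0,0,0],
    [0,0,0],
    [0,0,0],
  ],
  grip=[62,62,62,70,87,87],
)

```text
time_s: 11.8
tcp_pos: [0.4937, -0.3687, 0.1383]
ee_rot: [[0.994, 0.11, 0.003], [0.11, -0.994, -0.001], [0.003, 0.001, -1.0]]
wrist_force: [0.3, -0.0, -0.2]
gripper_width: 0.944
gripper_force: 0.0
```

```bash
python3 go.py .557 -.073 .12 6.5
python3 - <<'E'
from h import *
c=capture('side');cv2.imwrite('pics/s4.png',cv2.resize(c['img'][50:250,260:500,::-1],(720,600),interpolation=2))
E
```

```text
t 11.8 tcp [ 0.4937 -0.3687  0.1383] J [-22.  25.  -8.  -0. -57. 118.] w 82.1 gf 0.0 F [ 0.3 -0.  -0.2]
rotvec tool [ 0.0015 -0.0031 -0.0032] | lin in current axes [  95.4 -287.    18.2] | lin in target axes [  96.4 -286.7   18.3]
```

View pics/s4.png

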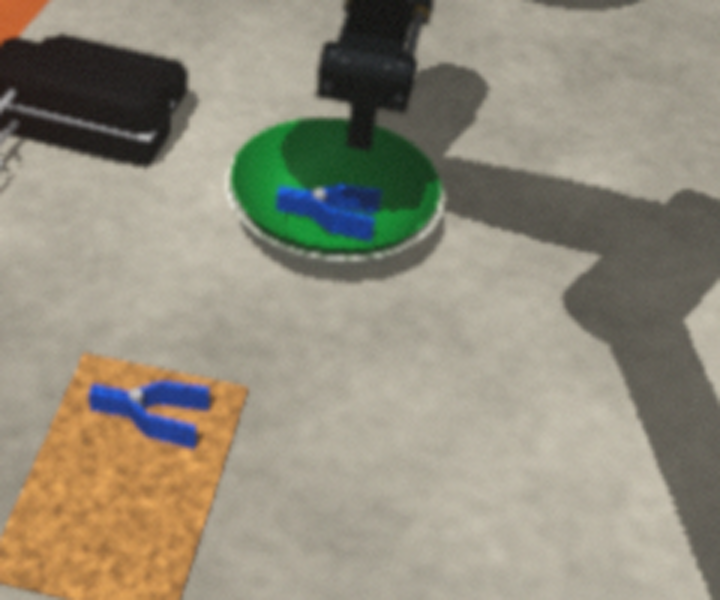

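The weak clip lies inside the green bowl, at about px (330,210). The firm clip is next, at (150,410).

>>> step_arm(
  linear=[
    [10,-28,0],
    [11,-33,0],
    [11,-33,0],
    [11,-33,0],
    [11,-33,0],
    [11,-33,0],
    [11,-33,0],
    [10,-31,8],
    [7,-20,10],
    [3,-10,0],
  ],
  delta_rot=[
    [0,0,0],
    [0,0,0],
    [0,0,0],
    [0,0,0],
    [0,0,0],
    [0,0,0],
    [0,0,0],
    [0,0,0],
    [0,0,0],
    [0,0,0],
  ],
  grip=[87,87,87,87,87,87,87,87,87,87],
)

```text
time_s: 13.1
tcp_pos: [0.5558, -0.072, 0.1166]
ee_rot: [[0.994, 0.111, -0.004], [0.111, -0.994, -0.0], [-0.004, -0.0, -1.0]]
wrist_force: [-0.4, -0.2, 0.7]
gripper_width: 1.001
gripper_force: 0.0
```

```bash
python3 go.py .557 -.073 .0105 6.5
```

```text
t 13.1 tcp [ 0.5558 -0.072   0.1166] J [  9.  22. -17.  -0. -52.  87.] w 87.1 gf 0.0 F [-0.4 -0.2  0.7]
rotvec tool [-0.0001  0.0043 -0.0025] | lin in current axes [  1.5   1.2 106.1] | lin in target axes [  1.1   1.2 106.1]
```

>>> step_arm(
  linear=[
    [1,0.5,20],
    [0,0,20],
    [0,0,20],
    [0,0,18],
    [0,0,13],
    [0,0,10],
    [0,0,6],
    [0,0,0],
    [0,0,0],
    [0,0,0],
  ],
  delta_rot=[
    [0,0,0],
    [0,0,0],
    [0,0,0],
    [0,0,0],
    [0,0,0],
    [0,0,0],
    [0,0,0],
    [0,0,0],
    [0,0,0],
    [0,0,0],
  ],
  grip=[87,87,84,78,72,66,60,54,50,48],
)

```text
time_s: 14.35
tcp_pos: [0.5583, -0.073, 0.0121]
ee_rot: [[0.994, 0.11, 0.001], [0.11, -0.994, 0.0], [0.001, 0.0, -1.0]]
wrist_force: [0.3, -0.1, -1.3]
gripper_width: 0.572
gripper_force: 0.0
```

>>> step_arm(
  linear=[
    [0,0,0],
    [0,0,0],
    [0,0,0],
    [0,0,0],
  ],
  delta_rot=[
    [0,0,0],
    [0,0,0],
    [0,0,0],
    [0,0,0],
  ],
  grip=[47,46.5,46.5,46.5],
)

```text
time_s: 14.85
tcp_pos: [0.558, -0.073, 0.0117]
ee_rot: [[0.994, 0.11, 0.0], [0.11, -0.994, 0.0], [0.0, -0.0, -1.0]]
wrist_force: [-0.4, 0.1, 2.5]
gripper_width: 0.54
gripper_force: 9.2
```

It shows 9.2 N with no give, so this is the firm clip. It goes to the tray.

>>> step_arm(
  linear=[
    [0,0,0],
    [0,0,-10],
    [0,0,-20],
    [0,0,-30],
    [0,0,-30],
    [0,-17,-10],
    [-1.5,-35,0],
    [-1.5,-35,0],
    [-1.5,-35,0],
    [-1.5,-35,0],
  ],
  delta_rot=[
    [0,0,0],
    [0,0,0],
    [0,0,0],
    [0,0,0],
    [0,0,0],
    [0,0,0],
    [0,0,0],
    [0,0,0],
    [0,0,0],
    [0,0,0],
  ],
  grip=[46,46,46,46,46,46,46,46,46,46],
)

```text
time_s: 16.1
tcp_pos: [0.5336, 0.0839, 0.1109]
ee_rot: [[0.994, 0.11, -0.001], [0.11, -0.994, -0.0], [-0.001, 0.0, -1.0]]
wrist_force: [0.3, -0.7, -0.3]
gripper_width: 0.533
gripper_force: 9.3
```

>>> step_arm(
  linear=[
    [-1,-35,0],
    [-1,-35,0],
    [-1,-35,0],
    [-1,-35,0],
    [-1,-35,0],
    [-1,-35,0],
    [-1,-35,0],
    [-1,-19,0],
    [0,0,0],
  ],
  delta_rot=[
    [0,0,0],
    [0,0,0],
    [0,0,0],
    [0,0,0],
    [0,0,0],
    [0,0,0],
    [0,0,0],
    [0,0,0],
    [0,0,0],
  ],
  grip=[46,46,46,46,46,46,46,46,46],
)

```text
time_s: 17.23
tcp_pos: [0.4968, 0.3447, 0.1109]
ee_rot: [[0.994, 0.112, -0.001], [0.112, -0.994, -0.001], [-0.001, 0.001, -1.0]]
wrist_force: [-1.7, -0.3, -1.1]
gripper_width: 0.529
gripper_force: 9.3
```

```bash
python3 go.py .498 .344 .016 6.5
python3 - <<'E'
from h import *
c=capture('side');cv2.imwrite('pics/s5.png',cv2.resize(c['img'][200:400,140:380,::-1],(720,600),interpolation=2))
E
```

```text
t 17.225 tcp [0.4968 0.3447 0.1109] J [ 50.  26. -11.  -0. -53.  46.] w 46.1 gf 9.295261201586982 F [-1.7 -0.3 -1.1]
rotvec tool [ 0.0007  0.001  -0.0013] | lin in current axes [ 1.2  0.8 94.9] | lin in target axes [ 1.1  0.8 94.9]
```

View pics/s5.png

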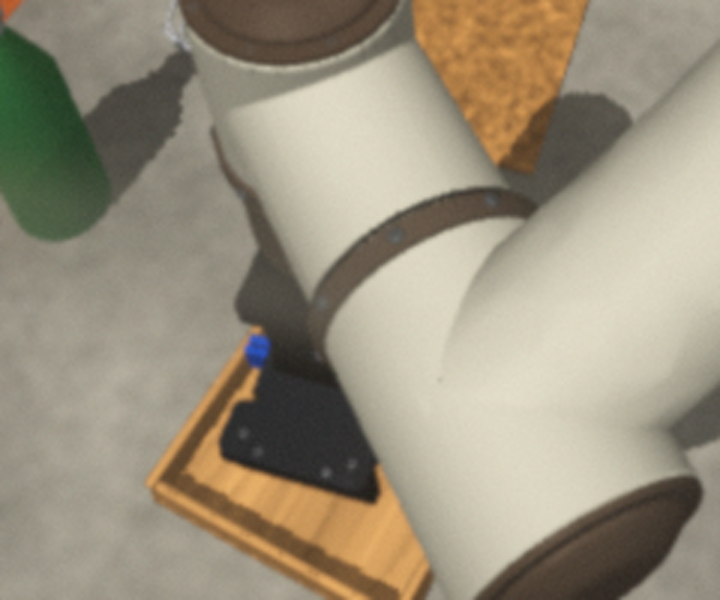

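The clip is over the tray, with its blue jaw tip at about px (258,350) sticking out past the gripper body. I'm lowering it.

>>> step_arm(
  linear=[
    [1,0.5,15],
    [0,0,20],
    [0,0,20],
    [0,0,18],
    [0,0,12],
    [0,0,7],
    [0,0,3],
    [0,0,0],
    [0,0,0],
  ],
  delta_rot=[
    [0,0,0],
    [0,0,0],
    [0,0,0],
    [0,0,0],
    [0,0,0],
    [0,0,0],
    [0,0,0],
    [0,0,0],
    [0,0,0],
  ],
  grip=[46,46,46,46,46,46,46,46,46],
)

```text
time_s: 18.4
tcp_pos: [0.4989, 0.3438, 0.0171]
ee_rot: [[0.994, 0.11, 0.001], [0.11, -0.994, 0.001], [0.001, -0.001, -1.0]]
wrist_force: [0.4, -0.1, -0.0]
gripper_width: 0.532
gripper_force: 9.3
```

>>> step_arm(
  linear=[
    [0,0,0],
    [0,0,0],
    [0,0,0],
    [0,0,0],
    [0,0,0],
    [0,0,0],
    [0,0,0],
  ],
  delta_rot=[
    [0,0,0],
    [0,0,0],
    [0,0,0],
    [0,0,0],
    [0,0,0],
    [0,0,0],
    [0,0,0],
  ],
  grip=[47,48,50,54,58,62,62],
)

```text
time_s: 19.27
tcp_pos: [0.4987, 0.3434, 0.0165]
ee_rot: [[0.994, 0.11, -0.0], [0.11, -0.994, -0.0], [-0.0, 0.0, -1.0]]
wrist_force: [-0.1, -0.8, 0.1]
gripper_width: 0.707
gripper_force: 0.0
```

>>> step_arm(
  linear=[
    [0,0,-10],
    [0,0,-20],
    [0,0,-30],
    [0,0,-40],
    [0,-10,-40],
    [-10,40,-10],
    [-10,50,0],
    [-10,50,0],
    [-10,50,0],
    [0,0,0],
  ],
  delta_rot=[
    [0,0,0],
    [0,0,0],
    [0,0,0],
    [0,0,0],
    [0,0,0],
    [0,0,0],
    [0,0,0],
    [0,0,0],
    [0,0,0],
    [0,0,0],
  ],
  grip=[62,62,62,62,62,62,62,62,62,62],
)

```text
time_s: 20.52
tcp_pos: [0.478, 0.1573, 0.1675]
ee_rot: [[0.994, 0.107, 0.0], [0.107, -0.994, 0.0], [0.0, -0.0, -1.0]]
wrist_force: [0.7, -0.0, -0.2]
gripper_width: 0.719
gripper_force: 0.0
```

Run:
```python
from h import *
c=capture('top');cv2.imwrite('pics/t6.png',cv2.resize(c['img'][100:310,120:520,::-1],(800,420),interpolation=2))
```

```text
(no output)
```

View pics/t6.png

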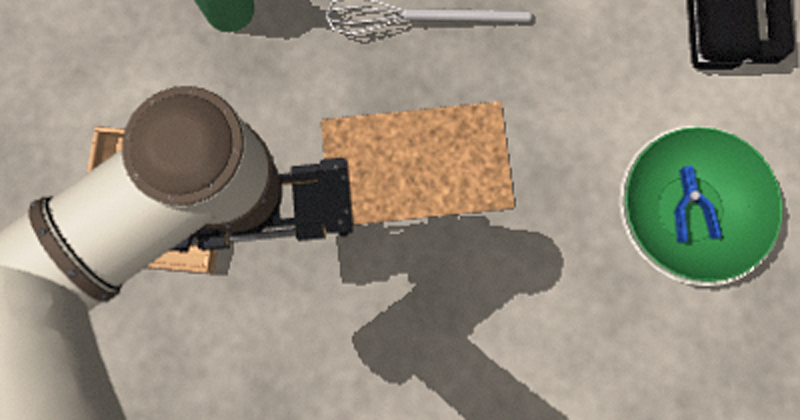

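The weak clip sits centred in the bowl, at about px (695,205), and the mat is empty. The arm hides the tray in this view, so I'm checking it from the side.

Run:
```python
from h import *
c=capture('side');cv2.imwrite('pics/s7.png',cv2.resize(c['img'][:,:,::-1],(800,500),interpolation=2))
```

```text
(no output)
```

View pics/s7.png

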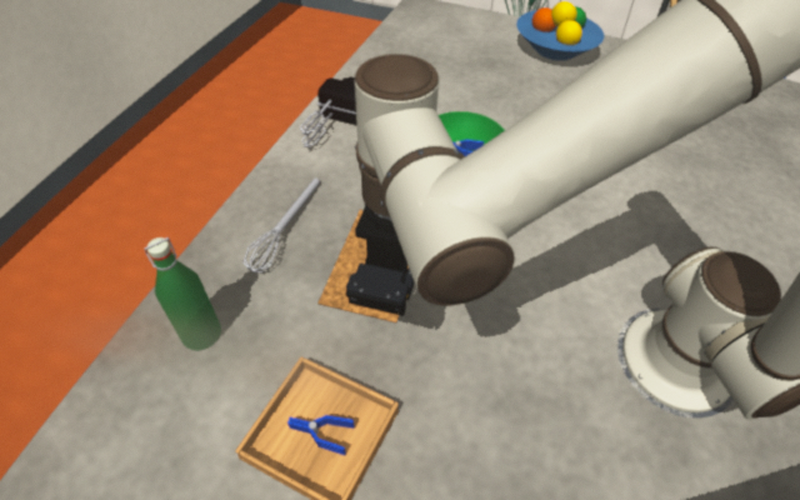

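The firm clip lies flat on the tray floor, at about px (322,432). The bottle, whisk and mixer have not moved, and the robot touches nothing.

```bash
python3 -c "
from station import *
print(finish_job())"
```

```text
the job is handed in; nothing more can be done
None
```

The weak clip (left on the mat) is in the green bowl and the firm clip (right) is in the pine tray; the bottle, whisk and mixer weren't moved, and the job was handed in at about 21 s.

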